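# Lean the ramp, free the sagging bolt and hold the gate ajar

### The job

First lean the cleated ramp board, cleats up, square on and centred against the doorway's sill, one end standing on the bench and the other just resting over the sill's front edge, and let go of it. Then take the gate's barrel bolt by its upright handle, lift its sagging end over the bent lip of the keeper while pulling it back clear towards the hinge, pull the gate towards you and finish while still holding it ajar at about 25 degrees, for it springs shut by itself. Leave the ramp leaning and everything else on the bench where it is.

Things in the scene. Friction and masses are not known exactly. Their poses are not given: they have to be found in the camera images.
- run_front: Front of a small-pet run, pine, fixed to the bench. Origin: on the bench under the doorway's centre, in the plane of the gate's front face; x through the doorway away from the robot, y to the left along the gate, z up. Sill: beam 320 mm long, 50 high, from x = -50 to +40 mm. Posts at y = -131 and +131 mm, 175 high. Gate leaf: y -109 to +106 mm, heights 85 to 175 mm
- sill_edge (a point): middle of the sill's upper front edge (robot side), 50 mm above the bench; the ramp leans on this edge. Axes as run_front
- keeper (a point): middle of the top of the keeper's bent-up lip. The steel keeper on the front of the right-hand (-y) post is open at the top; it has a floor, a front cheek that keeps the bolt from coming towards the robot, and on its gate side the lip, 6 mm thick (along y), behind which the bolt's nose hangs. Axes as run_front
- ramp: Pine ramp board, 180 long (its x) x 60 wide (its y) x 15 mm thick, with four thin cross cleats (2 mm proud) on its upper face, about 0.12 kg (varies). Origin: centre of its underside, z out of the cleated face. It starts flat on the bench, cleats up, left or right of the doorway. Both ends are alike
- gate (a joint): opening angle (rad) about a vertical hinge line at x = 0, y = +110 mm of run_front; 0 = shut, growing to 1.3 as its free (-y) edge swings towards the robot. A spring hinge pulls it shut with 0.12 N m when shut and 0.4 N m/rad more. With the bolt in its keeper it opens only about 0.02 rad
- bolt_slide (a joint): how far (m) the bolt is withdrawn along the gate, in the gate's +y direction (towards the hinge): 0 = fully shot, 0.05 = fully withdrawn; starts at 0 to 0.003. Friction about 1.5 N plus 4 N s/m; stays where left. Clear of the keeper beyond 0.032. Unlifted it stops at about 0.004: its downturned nose catches behind the keeper's bent lip
- bolt_lift (a joint): tilt (rad) of the bolt's sagging front end about its tail: 0 = sagging, 0.12 = top stop (handle lifted 11 mm). The tail pivot is 95 mm in +y from and 73 mm below the handle's top and slides with the bolt. The nose clears the lip above about 0.07 (handle lifted 7 mm) and must stay up until about 0.025 of slide. It falls back by its weight (0.12 kg)
- bolt_handle (a point): centre of the top of the bolt's handle, a round upright steel stem 12 mm across, 20 mm in front of the gate's face; top about 228 mm above the bench when sagging, the upper 48 mm stand free above gate, staple and posts. Shut, it is at x = -20, y = -65 mm of run_front. Axes turn with the gate; z up along the stem
- offcut: the plain offcut without cleats, pine, 90 x 60 x 18 mm, lying flat: leave it alone. Bystander; origin at the centre of its underside
- glue_gun: black hot-glue gun, lying on its side, about 160 x 125 x 38 mm. Bystander; origin at the centre of its underside
- tape_roll: roll of paper tape, lying flat, 90 mm across, 24 mm high. Bystander; origin at the centre of its underside
- wood_glue: white glue bottle, 56 mm across, 150 mm high. Bystander; origin at the centre of its underside
- tin: open aluminium tin, 74 mm across, 100 mm high. Bystander; origin at the centre of its underside
- screwdriver: screwdriver lying on the bench. Bystander; origin at the centre of its underside
- food_bowl: small white bowl behind the gate, 90 mm across, 35 mm high. Bystander; origin at the centre of its underside
There are look-alikes about, which are no part of the job. Leave any orange or turquoise look-alike of the ramp alone.

How it is judged:
On the way, in this order (a step that is already met when the one before it is completed fails the run):
1. the ramp leans, let go, against the sill's front edge, centred and square (angle between ramp's own z axis and vertical between 0.22 and 0.42 rad and contact force between ramp and run_front above 0.1 N and angle between the y axis of ramp and the y axis of run_front, either way round below 0.2 rad and y of ramp in the frame of run_front between -0.035 and 0.035 m and x of ramp in the frame of run_front between -0.15 and -0.1 m and contact force between the fingers and ramp below 0.05 N and linear speed of ramp below 0.03 m/s and value of joint gate below 0.05 rad), for 0.3 s.
2. the bolt is withdrawn clear of its keeper (value of joint bolt_slide above 0.032 m), for 0.1 s.
At the end, for the whole second after the job is handed in: Gate held still by the fingers (over 0.5 N) 15 to 35 degrees open, bolt withdrawn over 32 mm; ramp untouched, cleats up, resting on the sill at 0.22 to 0.42 rad, within 35 mm of the doorway's centre line, square within 0.2 rad, its middle 100 to 150 mm in front of the gate's face (value of joint gate between 0.26 and 0.61 rad and velocity of joint gate between -0.08 and 0.08 rad/s and contact force between the fingers and run_front above 0.5 N and value of joint bolt_slide above 0.032 m and angle between ramp's own z axis and vertical between 0.22 and 0.42 rad and contact force between ramp and run_front above 0.1 N and angle between the y axis of ramp and the y axis of run_front, either way round below 0.2 rad and y of ramp in the frame of run_front between -0.035 and 0.035 m and x of ramp in the frame of run_front between -0.15 and -0.1 m and contact force between the fingers and ramp below 0.05 N and linear speed of ramp below 0.03 m/s); the arm keeps its last pose, push and grip.
It fails at once if a bystander is pushed more than 30 mm (distance of any of offcut, glue_gun, tape_roll, wood_glue, tin, screwdriver, food_bowl from where it was at the start of the episode above 0.03 m).
It also fails if it takes over 58 s, if anything falls off the work surface, if the arm or the gripper's body presses on something with over 40 N, if the wrist force passes 120 N, or if a joint passes its speed limit or range.

### The arm

A 7-joint arm with a two-finger parallel gripper is mounted at the origin on the work surface. World frame = base frame: x ahead of the robot, y to its left, z up, the work surface at z = 0. Lengths are in m, angles in rad, forces in N, time in s.
With the tool pointing down it reaches from about 0.4 to 0.875 m from the base axis. Payload 6.5 kg.
Tool frame: the origin (TCP) lies midway between the tips of the shut fingers; the grasp point (between the pads) lies 19 mm behind it; z points along the fingers, y is the direction in which the jaws open and shut (so a half turn about z gives the same grasp; the last joint's range is limited). The gripper opens to 85 mm and grips with 20 to 120 N. Pads are 22 mm wide; open, the fingers measure 114 mm over their backs; the gripper's body (76 mm by 85 mm) begins 54 mm behind the grasp point. The pads swing forward as they close: fully open they stand 13 mm farther back than shut.
Start: joints at [1.212, 0.536, -0.004, 1.538, 0.003, 1.067, -0.071], TCP at [0.188, -0.622, 0.231] pointing down, gripper open.
Joint ranges: [-2.7, 2.7], [-0.37, 2.16], [-1.27, 1.26], [0.24, 2.4], [-1.31, 4.45], [0.19, 1.91], [-2.76, 2.76]. Speed limits (rad/s): [2.39, 2.39, 3.14, 3.14, 3.14, 3.14, 3.14].

### API

Orientations are given as a unit quaternion [x, y, z, w].
In Python, from cell import manip gives the robot as it stands. The module is installed in compiled form; this text tells all that it offers. Calls block until the motion is done:
- manip.movep(position, orientation): joint-space move of the TCP to a pose.
- manip.movel(position, attitude=None, speed=0.15): straight line of the TCP; attitude=None keeps the orientation; speed is the mean speed in m/s.
- manip.set_joints(angles): joint-space move.
- manip.set_gripper(opening, grasp_force=None): finger opening in m; grasp_force is the grip in N (None keeps the last); returns when the fingers have stopped.
- manip.sleep(seconds).
- manip.solve_ik(position, orientation): joint angles nearest the present ones, or None.
- manip.get_image(name): name is "scene" or "top"; returns a dict with "frame" (420x560x3 uint8, blue, green, red), "depth" (420x560 float32, m along the optical axis (not along the pixel's ray), 0 where there is no reading), "fx", "fy", "cx", "cy" (pixels), "k1" (the pictures are not rectified: a ray, as slopes to the right and down, at radius r is drawn at 1 + k1 r^2 times it, then the intrinsics apply), "rvec" (rotation vector, rad) and "tvec" (3), from world to camera coordinates, as OpenCV has them. Camera axes: x right, y down, z forward; pixel columns grow to the right and rows downward; lengths in m; the calibration is good to about 2 mm. A picture is of the moment at which its call begins.
A pose or a line that the arm cannot do raises manip.MotionError and nothing moves.
- manip.close_job(): hands the job in, once; it reports no verdict.
Readings, each from a call of its own:
- manip.current_time(): time.
- manip.current_joint_pos(): joint angles.
- manip.current_joint_velocities(): joint speeds.
- manip.current_tau(): joint torques, N m.
- manip.current_ee_pos(): TCP position.
- manip.current_ee_rot(): TCP orientation.
- manip.current_ft_force(): force on the tool from outside, world axes, zero at the start.
- manip.current_moment(): the same for the moment, N m.
- manip.current_gripper_width(): finger opening in m.
Only numpy, scipy, OpenCV 4.12 (cv2) and the standard library are available. Lean on these libraries where they do the work, as an engineer would, in place of code of your own. Each camera call takes 0.05 s, during which the arm holds its last target. There are 200 camera calls.

## Working session

There is one attempt and no reset: what is moved stays moved. The work goes in short steps, each a Python script; the robot and the scene stay as the last script left them, time stands still between calls to the robot, and variables do not carry over. Pictures are saved under pics/ and viewed, about 8 in all and at most 12, crops included, and the job is handed in when it is done.

```bash
mkdir -p pics; cat > h.py <<'E'
import numpy as np, cv2
from cell import manip
from scipy.spatial.transform import Rotation as R
def cam(n):
    d=manip.get_image(n); d['R']=cv2.Rodrigues(np.array(d['rvec'],float))[0]; d['t']=np.array(d['tvec'],float).ravel(); return d
def rays(d,uv):
    uv=np.atleast_2d(np.array(uv,float)); q=np.c_[(uv[:,0]-d['cx'])/d['fx'],(uv[:,1]-d['cy'])/d['fy']]
    p=q.copy()
    for _ in range(20): p=q/(1+d['k1']*(p**2).sum(1,keepdims=True))
    return np.c_[p,np.ones(len(p))]
def onz(d,uv,z):
    r=rays(d,uv)@d['R']; c=-d['R'].T@d['t']
    return c+r*((z-c[2])/r[:,2])[:,None]
def dep(d,uv):
    uv=np.atleast_2d(uv).astype(int); z=d['depth'][uv[:,1],uv[:,0]]
    return (rays(d,uv)*z[:,None]-d['t'])@d['R']
def cloud(d):
    v,u=np.mgrid[0:420,0:560]; return dep(d,np.c_[u.ravel(),v.ravel()]).reshape(420,560,3)
def proj(d,P):
    c=np.atleast_2d(P)@d['R'].T+d['t']; p=c[:,:2]/c[:,2:]; p=p*(1+d['k1']*(p**2).sum(1,keepdims=True))
    return p*[d['fx'],d['fy']]+[d['cx'],d['cy']]
def down(yaw):  # jaw (tool y) direction at angle yaw from world y ; tool down
    return (R.from_euler('z',yaw)*R.from_quat([1,0,0,0])).as_quat()
E
python3 - <<'E'
from h import *
for n in('top','scene'):
    d=cam(n); cv2.imwrite(f'pics/{n}0.png',cv2.resize(d['frame'],(784,588),interpolation=cv2.INTER_CUBIC)); print(n,-d['R'].T@d['t'],d['R'][2],d['fx'])
    np.save(f'{n}0.npy',d,allow_pickle=True)
print(manip.current_ee_rot(),manip.current_time())
E
```

```text
top [0.30707766 0.0196901  1.47121348] [ 0.12310778  0.00336621 -0.9923876 ] 534.5343922144051
scene [1.42126373 1.09141202 1.0908776 ] [-0.55061257 -0.63333205 -0.54379804] 500.54060891061954
[ 9.89299508e-01  1.45896900e-01 -1.70571501e-04 -7.41009389e-04] 0.1
```

View pics/top0.png

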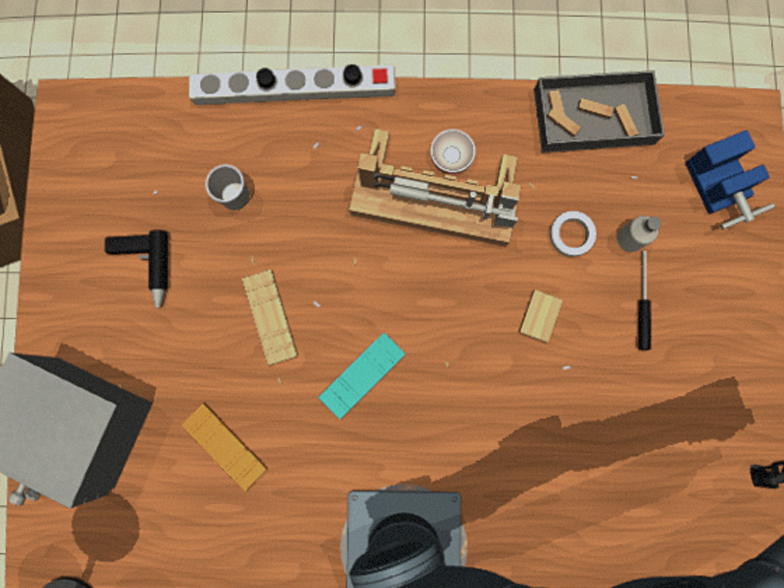

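View pics/scene0.png

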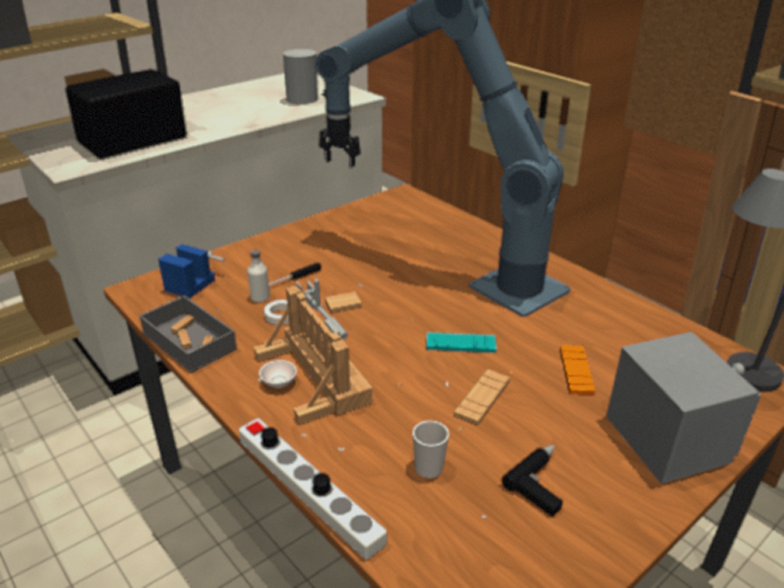

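The top view shows these ramp candidates:
- the pine board with cleats at (269,317)
- the plain pine offcut at (541,316)
- a turquoise look-alike at (362,376)
- an orange look-alike at (224,447)

By the description I choose (269,317). The run front is at about (435,195), and the bolt handle is near (487,205). Next I'll measure them and check with a close crop.

```bash
python3 - <<'E'
from h import *
d=np.load('top0.npy',allow_pickle=True).item(); X=cloud(d); z=X[...,2]
f=d['frame']
# ramp: depth-based mask in its box
m=np.zeros(z.shape,np.uint8); m[180:275,165:220]=1
m1=(m*((z>.008)&(z<.03))).astype(np.uint8)
c=max(cv2.findContours(m1,0,1)[0],key=cv2.contourArea)
P=onz(d,c[:,0,:],.0155)[:,:2]; r=cv2.minAreaRect((P*1000).astype(np.float32)); print('ramp rect mm',r, z[m1>0].mean())
print(cv2.boxPoints(r))
# sill
m=np.zeros(z.shape,np.uint8); m[90:180,240:380]=1
m2=(m*((z>.044)&(z<.056))).astype(np.uint8)
c=max(cv2.findContours(m2,0,1)[0],key=cv2.contourArea)
P=onz(d,c[:,0,:],.05)[:,:2]; r=cv2.minAreaRect((P*1000).astype(np.float32)); print('sill',r); print(cv2.boxPoints(r))
S=cam('scene'); XS=cloud(S)
for n,x in(('top',X),('scene',XS)):
    k=(x[...,2]>.195)&(x[...,2]<.25)&(x[...,0]>.4)&(x[...,0]<.85)&(abs(x[...,1])<.3)
    k&=(x[...,2]>.195); v,u=np.nonzero(k); print(n,k.sum(),x[k].mean(0) if k.sum() else '', x[k].max(0),u.mean(),v.mean())
    p=x[k]; hi=p[:,2]>.2; print(p[hi].mean(0),p[hi].min(0))
o=np.hstack([cv2.resize(f[80:185,240:380],(533,400),interpolation=cv2.INTER_CUBIC),cv2.resize(f[180:280,155:220],(260,400),interpolation=cv2.INTER_CUBIC)])
fs=S['frame'][185:300,170:275]
cv2.imwrite('pics/crop.png',np.vstack([cv2.resize(o,(600,300)),cv2.resize(np.hstack([fs,np.zeros((115,105,3),np.uint8)]),(600,300),interpolation=cv2.INTER_CUBIC)]))
E
```

```text
ramp rect mm ((439.24664306640625, 266.7635803222656), (180.97091674804688, 61.19042205810547), 18.738079071044922) 0.01419378974302318
[[343.7287  266.66937]
 [363.38568 208.72224]
 [534.7646  266.8578 ]
 [515.1076  324.80493]]
sill ((640.2425537109375, -44.5872802734375), (323.96893310546875, 77.45938110351562), 73.37950897216797)
[[ 556.7984   -188.7262  ]
 [ 631.02155  -210.88199 ]
 [ 723.6867     99.551636]
 [ 649.46356   121.70743 ]]
top 34 [ 0.63422074 -0.10821012  0.21876347] [ 0.64064715 -0.10280726  0.22914538] 336.6764705882353 140.11764705882354
[ 0.63439774 -0.10816616  0.22077185] [ 0.63053813 -0.11323882  0.20056416]
scene 35 [ 0.63881628 -0.10574656  0.2145438 ] [ 0.64422169 -0.09791986  0.23177714] 226.0 203.8
[ 0.63894463 -0.10577523  0.21884407] [ 0.63088911 -0.11189876  0.20114358]
```

View pics/crop.png

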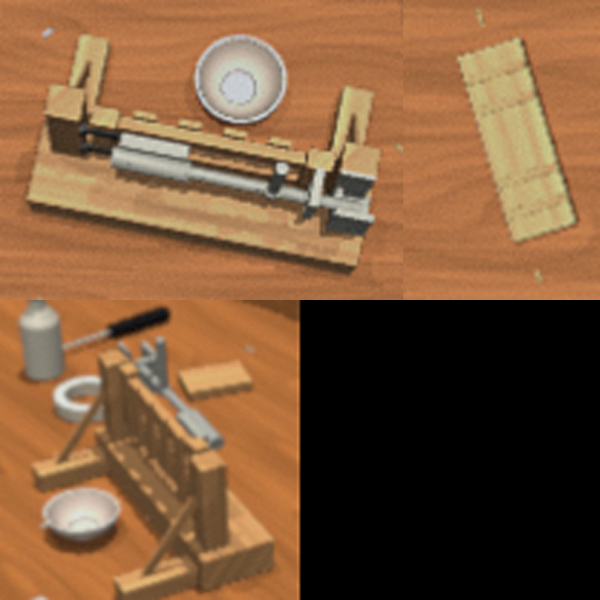

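The crop confirms the choice: the right-hand panel shows a cleated pine board. The handle top is at about (282,170) in the top-left crop. My handle and sill estimates disagree by about 22 mm in x, so I'm checking that.

```bash
python3 - <<'E'
from h import *
d=np.load('top0.npy',allow_pickle=True).item(); X=cloud(d)
S=np.load('scene0.npy',allow_pickle=True).item(); XS=cloud(S)
print('edge px',onz(d,[[349/1.4,212/1.4],[508/1.4,243/1.4]],.05))
o=np.array([.651,-.0478]); yv=np.array([.286,.958]); xv=np.array([.958,-.286])
for n,x in(('top',X),('scene',XS)):
    q=x[...,:2]-o; a=q@xv; b=q@yv; zz=x[...,2]
    print(n)
    for lo in np.arange(-.09,.1,.01):
        k=(a>lo)&(a<lo+.01)&(abs(b)<.16)&(x[...,2]>-.05)
        k2=k&(zz<.07)
        print(round(lo,3),k.sum(),np.round(np.percentile(zz[k2],[5,25,50,75,95]),3) if k2.any() else '', 'n>.16:',(k&(zz>.16)).sum())
    for z0 in (.18,.19,.2,.21,.22):
        k=(zz>z0)&(zz<z0+.01)&(abs(a)<.08)&(abs(b)<.16); print(z0,k.sum(),np.c_[a[k],b[k]].mean(0).round(4) if k.any() else '')
# bench level
for n,x in(('top',X),('scene',XS)):
    k=(abs(x[...,0]-.4)<.02)&(abs(x[...,1]+.05)<.02); print(n,np.median(x[...,2][k]))
E
```

```text
edge px [[ 0.6432446   0.11254392  0.05      ]
 [ 0.58639519 -0.19652367  0.05      ]]
top
-0.09 408 [-0.006 -0.003 -0.001  0.001  0.004] n>.16: 0
-0.08 397 [-0.006 -0.003 -0.001  0.001  0.004] n>.16: 0
-0.07 403 [-0.006 -0.003 -0.001  0.001  0.005] n>.16: 0
-0.06 402 [-0.006 -0.003 -0.001  0.001  0.004] n>.16: 0
-0.05 517 [-0.006 -0.002  0.001  0.019  0.049] n>.16: 0
-0.04 549 [-0.005 -0.     0.018  0.047  0.052] n>.16: 0
-0.03 542 [-0.003  0.015  0.046  0.05   0.053] n>.16: 1
-0.02 565 [0.02  0.046 0.048 0.05  0.053] n>.16: 63
-0.01 810 [0.044 0.046 0.049 0.051 0.054] n>.16: 193
-0.0 929 [0.045 0.047 0.049 0.051 0.056] n>.16: 227
0.01 432 [0.044 0.047 0.049 0.051 0.055] n>.16: 166
0.02 706 [0.045 0.046 0.049 0.051 0.053] n>.16: 335
0.03 348 [0.044 0.048 0.05  0.053 0.055] n>.16: 254
0.04 106 [0.043 0.046 0.048 0.051 0.06 ] n>.16: 86
0.05 62 [0.027 0.029 0.033 0.048 0.053] n>.16: 46
0.06 21 [0.025 0.026 0.029 0.032 0.037] n>.16: 5
0.07 56 [-0.005 -0.001  0.002  0.027  0.033] n>.16: 0
0.08 183 [-0.005 -0.002  0.001  0.006  0.036] n>.16: 0
0.09 327 [-0.006 -0.002  0.001  0.021  0.034]
[... 625 characters left out ...]
 [0.003 0.024 0.05  0.054 0.067] n>.16: 140
0.01 221 [0.013 0.044 0.052 0.057 0.065] n>.16: 87
0.02 344 [0.046 0.05  0.052 0.055 0.064] n>.16: 130
0.03 602 [0.048 0.051 0.052 0.055 0.063] n>.16: 149
0.04 472 [0.006 0.032 0.05  0.053 0.058] n>.16: 59
0.05 399 [0.001 0.015 0.033 0.05  0.058] n>.16: 31
0.06 330 [-0.001  0.004  0.022  0.042  0.055] n>.16: 7
0.07 232 [-0.001  0.002  0.006  0.03   0.051] n>.16: 0
0.08 189 [-0.001  0.003  0.008  0.03   0.062] n>.16: 0
0.09 198 [-0.001  0.002  0.018  0.033  0.046] n>.16: 0
0.18 53 [ 0.0216 -0.0708]
0.19 11 [ 0.0058 -0.0638]
0.2 7 [ 0.0052 -0.0582]
0.21 9 [ 0.0051 -0.0581]
0.22 9 [ 0.0047 -0.0613]
top -0.0014409655381155194
scene 0.002910722815691874
```

```bash
python3 - <<'E'
from h import *
d=np.load('top0.npy',allow_pickle=True).item(); X=cloud(d); z=X[...,2]
uv=[]
for u in range(256,358,2):
    v=np.nonzero((z[125:180,u]>.025))[0]; 
    uv.append([u,125+v.max()+.5])
P=onz(d,uv,.05)[:,:2]
# edge in pixels corresponds to upper edge approx; robust line
vx,vy,x0,y0=cv2.fitLine((P*1000).astype(np.float32),cv2.DIST_HUBER,0,.01,.01).ravel()
if vy<0: vx,vy=-vx,-vy
yv=np.array([vx,vy]); xv=np.array([vy,-vx]); p0=np.array([x0,y0])/1000
print('yaw',-np.arctan2(vx,vy),'resid',np.std((P-p0)@xv), 'p0',p0)
# ends: points with z .045-.055, within 5..40 mm of front edge
q=X[...,:2]-p0; a=q@xv;b=q@yv
for lo,hi in((.005,.015),(.015,.025),(.025,.035)):
    k=(a>lo)&(a<hi)&(abs(z-.05)<.006)&(abs(b)<.2); print(b[k].min(),b[k].max(),np.percentile(b[k],[.5,99.5]))
    bb=(b[k].min()+b[k].max())/2
e=p0+yv*bb; o=e+xv*.05
print('edge',e,'o',o,'handle pred',o-.02*xv-.065*yv)
# posts tops
for s in(-1,1):
    q=X[...,:2]-o; a=q@xv;b=q@yv
    k=(abs(z-.175)<.006)&(abs(b-s*.131)<.03)&(abs(a)<.06); print('post',a[k].min(),a[k].max(),b[k].min(),b[k].max())
h=(z>.2)&(z<.25)&(abs(a)<.1)&(abs(b)<.15);print('handle',np.c_[a[h],b[h]].mean(0),X[h].mean(0))
k=(z>.22)&h; v,u=np.nonzero(k);print('handle top ray',onz(d,[[u.mean(),v.mean()]],.228),X[k].mean(0))
E
```

```text
yaw -0.19061252 resid 0.0032619113018613963 p0 [ 0.6122282  -0.04355434]
-0.15745271624722174 0.16318862976382198 [-0.15547464  0.16124073]
-0.1558756348491413 0.1622825179240828 [-0.15509617  0.16136378]
-0.15707325692045693 0.16123330031301242 [-0.1560828   0.16032813]
edge [ 0.6126223  -0.04151199] o [ 0.66171672 -0.05098501] handle pred [ 0.62976403 -0.11101854]
post -0.03080901905200669 0.03653561129969207 -0.15045438571756392 -0.10102142983616885
post 0.005153609081183042 0.03590457797502391 0.10122613510140373 0.14849947520125523
handle [-0.01599063 -0.06132137] [ 0.63439774 -0.10816616  0.22077185]
handle top ray [[ 0.63507699 -0.1084023   0.228     ]] [ 0.63560736 -0.10860933  0.22599009]
```

```bash
cat > plan.py <<'E'
from h import *
yaw=-.1906; xv=np.array([np.cos(yaw),np.sin(yaw),0]); yv=np.array([-np.sin(yaw),np.cos(yaw),0]); zv=np.array([0,0,1.])
o=np.array([.6617,-.0510,0]); th=.315
RC=np.array([.4392,.2668,0]); ry=.327
gz=-.002
def run(a,b,c): return o+a*xv+b*yv+c*zv
E
python3 - <<'E'
from plan import *
pick=down(ry)
place=(R.from_euler('z',yaw)*R.from_euler('y',-th)*R.from_quat([1,0,0,0])).as_quat()
rz=R.from_euler('z',yaw).apply([-np.sin(th),0,np.cos(th)])
fin=run(-.118,0,.09*np.sin(th))+rz*gz
print('tool z',R.from_quat(place).apply([0,0,1]),fin)
for p,q in((RC+[0,0,.1],pick),(RC+[0,0,gz],pick),(fin,place),(fin-.04*xv+.08*zv,place)): print(np.round(manip.solve_ik(p,q),2))
manip.movel(np.array(manip.current_ee_pos())+[0,0,.2],speed=.4)
manip.movep(RC+[0,0,.1],pick)
manip.movel(RC+[0,0,gz],speed=.12)
print(manip.current_ee_pos(),manip.current_ft_force(),manip.current_time())
manip.set_gripper(.03,40)
print(manip.current_gripper_width(),manip.current_ft_force())
manip.movel(RC+[0,0,.12],speed=.15)
print(manip.current_gripper_width(),manip.current_ft_force(),manip.current_time())
d=cam('scene'); u,v=proj(d,RC+[0,0,.12])[0].astype(int); print(u,v)
f=d['frame'][max(0,v-80):v+80,max(0,u-100):u+100]; cv2.imwrite('pics/held.png',cv2.resize(f,None,fx=3,fy=3))
E
```

```text
tool z [ 0.30420593 -0.05869413 -0.95079638] [ 0.5464453  -0.02876252  0.02598189]
[-0.03  0.64 -0.78  1.96  0.62  0.8  -2.41]
[-0.29  0.74 -0.44  1.99  0.59  0.54 -2.39]Traceback (most recent call last):
  File "<stdin>", line 7, in <module>
    return _wrapfunc(a, 'round', decimals=decimals, out=out)
    return _wrapit(obj, method, *args, **kwds)
    result = getattr(arr, method)(*args, **kwds)
TypeError: unsupported operand type(s) for *: 'NoneType' and 'float'
```

```bash
cat >> plan.py <<'E'
FL=R.from_euler('z',np.pi)
pick=(R.from_quat(down(ry))*FL).as_quat()
place=(R.from_euler('z',yaw)*R.from_euler('y',-th)*R.from_quat([1,0,0,0])*FL).as_quat()
rz=R.from_euler('z',yaw).apply([-np.sin(th),0,np.cos(th)])
fin=run(-.118,0,.09*np.sin(th))+rz*gz
E
python3 - <<'E'
from plan import *
manip.movel(np.array(manip.current_ee_pos())+[0,0,.2],speed=.4)
j=list(manip.current_joint_pos()); j[0]=-.545; manip.set_joints(j)
print(manip.current_ee_pos(),manip.current_joint_pos(),manip.current_time())
ee=manip.current_ee_rot(); print('yaw',R.from_quat(ee).as_euler('zyx'))
for p,q in((RC+[0,0,.12],pick),(RC+[0,0,gz],pick),(fin,place),(fin-.04*xv+.08*zv,place),(run(-.02,-.065,.21),(R.from_quat(down(yaw))*FL).as_quat())):
    for F in (R.identity(),FL): s=manip.solve_ik(p,(R.from_quat(q)*F).as_quat()); print(None if s is None else np.round(s,2))
E
```

```text
[0.57957896 0.2931168  0.43101833] [-0.54402887  0.41553655  0.00963933  1.25304856 -0.00346936  1.47227995
 -0.06647198] 4.2667
yaw [-2.03919566e+00  8.64819291e-04 -3.14158980e+00]
[-0.44  0.48 -0.24  1.97  0.17  0.71  1.11]
[-0.81  0.47  0.22  1.99 -0.16  0.69 -1.74]
[-0.49  0.7  -0.18  2.    0.26  0.46  1.03]
[-0.75  0.7   0.15  2.02 -0.23  0.44 -1.67]
[ 0.08  0.61 -0.19  2.17  1.28  0.19  0.07]
None
[-0.15  0.38  0.05  2.26  0.35  0.21  0.94]
[-0.82  0.55  0.9   2.29 -1.17  0.37 -0.75]
[ 0.1   0.54  0.01  1.59 -0.01  1.01  1.49]
[-0.22  0.58  0.47  1.61 -0.29  1.03 -1.42]
```

```bash
cat >> plan.py <<'E'
g=.025
G=RC+g*np.array([np.cos(ry),np.sin(ry),0])
rx=R.from_euler('z',yaw).apply([np.cos(th),0,np.sin(th)])
fin=fin+g*rx
E
python3 - <<'E'
from plan import *
for p in (fin,fin-.04*xv+.012*zv,fin-.04*xv+.08*zv): print(p,np.round(manip.solve_ik(p,place),2))
manip.movep(G+[0,0,.08],pick)
manip.movel(G+[0,0,gz],speed=.1)
print(manip.current_ee_pos(),manip.current_ft_force(),manip.current_time())
manip.set_gripper(.03,40)
print(manip.current_gripper_width(),manip.current_ft_force())
manip.movel(G+[0,0,.12],speed=.15)
print(manip.current_gripper_width(),manip.current_ft_force(),manip.current_time())
for p in (fin,fin-.04*xv+.012*zv,fin-.04*xv+.08*zv): print(p,np.round(manip.solve_ik(p,place),2))
d=cam('scene'); u,v=proj(d,G+[0,0,.12])[0].astype(int); print(u,v)
f=d['frame'][max(0,v-80):v+80,max(0,u-100):u+100]; cv2.imwrite('pics/held.png',cv2.resize(f,None,fx=3,fy=3))
E
```

```text
[ 0.56978476 -0.03326568  0.0337273 ] [ 0.24  0.64 -0.37  2.11  1.21  0.31  0.2 ]
[ 0.53050913 -0.02568776  0.0457273 ] [ 0.07  0.55 -0.19  2.21  1.16  0.2   0.17]
[ 0.53050913 -0.02568776  0.1137273 ] [-0.12  0.4   0.03  2.2   0.3   0.25  1.01]
[ 0.4632981   0.27511695 -0.0015152 ] [ 0.01865507 -0.66642536  0.27998098] 6.6167
0.058918177109500085 [-0.59587008  0.92325026  5.71212513]
0.059033238371996144 [-0.7298778  -0.68413269 -0.42271198] 7.9417
[ 0.56978476 -0.03326568  0.0337273 ] [ 0.09  0.62 -0.19  2.12  1.04  0.21  0.33]
[ 0.53050913 -0.02568776  0.0457273 ] [ 0.07  0.55 -0.19  2.21  1.16  0.2   0.17]
[ 0.53050913 -0.02568776  0.1137273 ] [-0.12  0.4   0.04  2.2   0.29  0.25  1.02]
343 259
```

View pics/held.png

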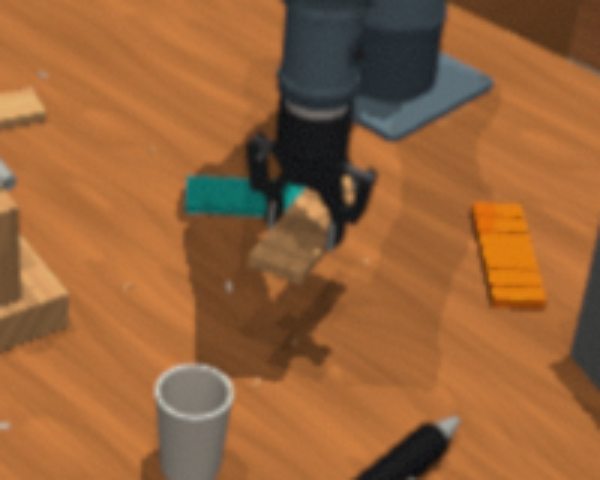

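The board is held between the pads at (300,225) in the crop. I'll check its pitch from the depth data.

```bash
python3 - <<'E'
from plan import *
ux=np.array([np.cos(ry),np.sin(ry)]); uy=np.array([-np.sin(ry),np.cos(ry)])
for n in('top','scene'):
    d=cam(n); X=cloud(d); q=X[...,:2]-RC[:2]; a=q@ux; b=q@uy; z=X[...,2]; f=d['frame'].astype(int)
    wood=(f[...,2]-f[...,0]>25)
    k=(z>.05)&(z<.2)&(abs(a)<.13)&(abs(b)<.028)&wood
    for lo in np.arange(-.13,.13,.02):
        m=k&(a>=lo)&(a<lo+.02)
        if m.sum()>2: print(n,round(lo,2),m.sum(),np.round(np.percentile(z[m],[10,50,90]),3),b[m].mean().round(3))
E
```

```text
top 0.05 21 [0.131 0.136 0.14 ] -0.024
top 0.07 39 [0.13  0.133 0.137] -0.022
scene -0.09 7 [0.135 0.136 0.139] 0.004
scene -0.07 12 [0.135 0.14  0.141] 0.016
scene -0.05 11 [0.136 0.138 0.141] -0.01
scene -0.03 41 [0.134 0.138 0.14 ] -0.012
scene -0.01 54 [0.135 0.137 0.139] -0.004
scene 0.01 62 [0.134 0.137 0.14 ] -0.001
scene 0.03 81 [0.135 0.138 0.141] -0.0
scene 0.05 72 [0.134 0.138 0.14 ] 0.0
scene 0.07 103 [0.129 0.136 0.139] 0.0
scene 0.09 42 [0.125 0.13  0.138] -0.0
```

```bash
python3 - <<'E'
from plan import *
pre=fin-.02*xv+.06*zv
for p in (pre,fin-.02*xv+.01*zv,fin): print(np.round(manip.solve_ik(p,place),2))
manip.movep(pre,place); print(np.round(manip.current_joint_pos(),2))
try:
    manip.movel(fin-.02*xv+.01*zv,speed=.1); print('a',manip.current_ft_force())
    manip.movel(fin+.002*zv,speed=.06); print('b',manip.current_ft_force())
except manip.MotionError as e: print(e)
print(manip.current_ee_pos(),fin,np.round(manip.current_joint_pos(),2),manip.current_time())
d=cam('scene'); u,v=proj(d,fin)[0].astype(int)
f=d['frame'][max(0,v-80):v+80,max(0,u-100):u+100]; cv2.imwrite('pics/pl.png',cv2.resize(f,None,fx=3,fy=3))
E
```

```text
[-0.1   0.46  0.03  2.16  0.31  0.22  1.01]
[ 0.08  0.58 -0.19  2.16  1.06  0.21  0.29]
[ 0.09  0.62 -0.19  2.12  1.04  0.21  0.33]
[-0.11  0.46  0.03  2.16  0.31  0.22  1.01]
a [ 0.65968923  0.37408186 -1.30007297]
b [ 0.10563739 -0.40981562 -1.3965215 ]
[ 0.5698539  -0.03338489  0.03549077] [ 0.56978476 -0.03326568  0.0337273 ] [ 0.08  0.61 -0.18  2.12  1.    0.21  0.36] 10.7917
```

View pics/pl.png

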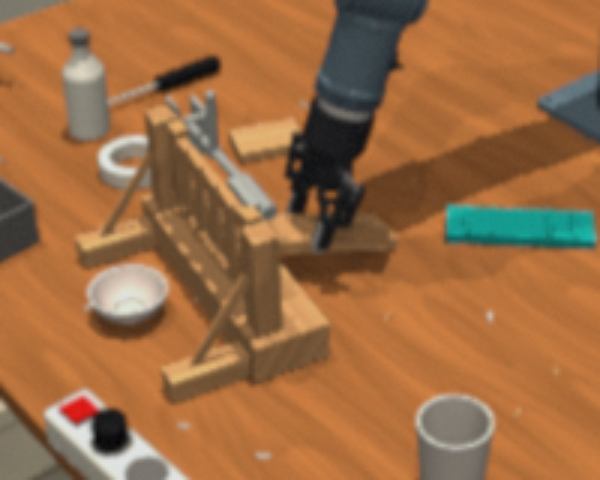

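The ramp hangs at the sill with its far end over the edge and its near end at (390,240), just above the bench. Next I'll lower it, release, retreat and inspect.

```bash
python3 - <<'E'
from plan import *
for dz in (0,-.002,-.004):
    manip.movel(fin+dz*zv,speed=.03); F=manip.current_ft_force(); print(dz,F)
    if F[2]>2: break
manip.set_gripper(.085)
p=np.array(manip.current_ee_pos()); tz=R.from_quat(place).apply([0,0,1])
manip.movel(p-.1*tz,speed=.15)
print(manip.current_ft_force(),manip.current_time())
manip.movel(p-.1*tz-.05*xv+.13*zv,speed=.25)
print(manip.current_ee_pos(),np.round(manip.current_joint_pos(),2))
for n in('top','scene'):
    d=cam(n); X=cloud(d); q=X-o; a=q@xv;b=q@yv;z=X[...,2]; f=d['frame'].astype(int); wood=(f[...,2]-f[...,0]>25)
    k=(a>-.2)&(a<-.055)&(abs(b)<.06)&(z>.012)&(z<.1)&wood
    A=np.c_[a[k],b[k],np.ones(k.sum())]; c=np.linalg.lstsq(A,z[k],rcond=None)[0]
    print(n,k.sum(),c,'slope',np.arctan(c[0]),'resid',np.std(A@c-z[k]))
    m=cv2.minAreaRect(np.c_[a[k],b[k]].astype(np.float32)*1000); print(m, b[k].min(),b[k].max(),a[k].min())
    for lo in np.arange(-.19,-.055,.03):
        s=k&(a>=lo)&(a<lo+.03); print(round(lo,3),s.sum(), np.percentile(b[s],[1,99]).round(3) if s.any() else '')
u,v=proj(d,fin)[0].astype(int)
f=d['frame'][max(0,v-80):v+80,max(0,u-100):u+100]; cv2.imwrite('pics/rel.png',cv2.resize(f,None,fx=3,fy=3))
E
```

```text
0 [-0.01610885 -0.10887968 -1.37593807]
-0.002 [-2.50535894  0.35692863  5.98718218]
[-0.73363364  0.44851642 -0.5325866 ] 12.5417
[ 0.4900125  -0.01828612  0.25573808] [ 0.57  0.13 -0.73  2.14  0.32  0.64  1.01]
top 608 [0.33209335 0.0034498  0.08078068] slope 0.3206341568419151 resid 0.0032799777258283648
((-93.24507141113281, -1.3954486846923828), (76.23328399658203, 60.08265686035156), 0.0556054562330246) -0.03140177625095129 0.028655507831498363 -0.1313891887282926
-0.19 0 
-0.16 1 [0.027 0.027]
-0.13 219 [-0.03   0.028]
-0.1 256 [-0.031  0.028]
-0.07 132 [-0.031  0.027]
scene 446 [ 0.31233454 -0.10067163  0.0804892 ] slope 0.3027341258434036 resid 0.004255633022107586
((-126.61437225341797, -9.116230010986328), (145.00006103515625, 89.81689453125), 2.2944555282592773) -0.05586820567029925 0.03726290015349517 -0.1989599046508001
-0.19 89 [-0.036  0.033]
-0.16 94 [-0.03   0.032]
-0.13 94 [-0.03   0.032]
-0.1 105 [-0.029  0.034]
-0.07 40 [-0.024  0.032]
```

View pics/rel.png

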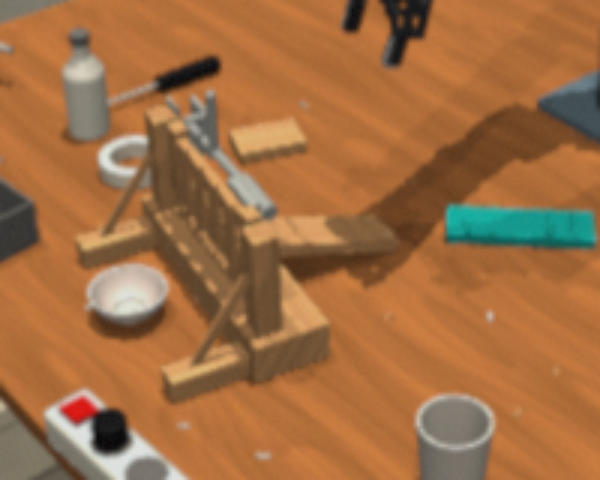

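The ramp is leaning: slope 0.30–0.32 rad, centred to within about 2 mm, square, middle about 115 mm in front of the gate. In the picture its foot is at (395,245) and its top is behind the post at (285,235). Next is the bolt, with the jaws along the run's x so that the stem can pivot between the pads.

```bash
cat >> plan.py <<'E'
H=np.array([.6355,-.1090,.228]); ZG=.190
B=R.from_euler('z',yaw)
def bolt(P0,phi=0,s=0,al=0):
    "rigid pose of TCP gripped at P0 when bolt lifted phi, slid s, gate opened al"
    piv=np.array([H[0],H[1],.228-.073])+.095*yv; hin=o+.110*yv
    L=R.from_rotvec(-phi*xv); Ga=R.from_euler('z',-al)
    p=hin+Ga.apply(piv+s*yv+L.apply(P0-piv)-hin)
    return p,(Ga*L*R.from_quat(down(yaw+np.pi/2))).as_quat()
E
python3 - <<'E'
from plan import *
P=np.array([H[0],H[1],ZG]); q=down(yaw+np.pi/2)
for a in((0,0,0),(.095,0,0),(.095,.042,0),(.095,.042,.43)):
    p,r=bolt(P,*a); s=manip.solve_ik(p,r); print(p,None if s is None else np.round(s,2))
manip.set_gripper(.05,20)
manip.movep(P+.09*zv,q); print(np.round(manip.current_joint_pos(),2))
manip.movel(P,speed=.1); f0=np.array(manip.current_ft_force())
manip.set_gripper(.0,20)
print(manip.current_gripper_width(),manip.current_ft_force()-f0,B.inv().apply(manip.current_ft_force()-f0),manip.current_ee_pos(),manip.current_time())
d=cam('scene'); u,v=proj(d,P)[0].astype(int)
a=cv2.resize(d['frame'][v-50:v+50,u-50:u+50],(400,400),interpolation=cv2.INTER_CUBIC)
d=cam('top'); u,v=proj(d,P)[0].astype(int)
b=cv2.resize(d['frame'][v-50:v+50,u-50:u+50],(400,400),interpolation=cv2.INTER_CUBIC)
cv2.imwrite('pics/grip.png',np.hstack([a,b]))
E
```

```text
[ 0.6355 -0.109   0.19  ] [ 0.39  0.61 -0.42  1.57  0.28  1.02 -0.3 ]
[ 0.63621012 -0.10531951  0.19885361] [ 0.33  0.6  -0.42  1.56  0.37  1.07 -0.4 ]
[ 0.64416694 -0.0640801   0.19885361] [ 0.28  0.61 -0.44  1.55  0.38  1.09 -0.47]
[ 0.59718205 -0.03706063  0.19885361] [ 0.22  0.55 -0.38  1.65  0.3   1.07 -0.9 ]
[ 0.4   0.52 -0.44  1.48  0.23  1.19 -0.26]
0.011192028278488388 [ 0.11306648 -0.47192553  1.64516582] [ 0.20042431 -0.44195908  1.64516582] [ 0.63595414 -0.10902327  0.19043131] 16.4333
```

View pics/grip.png

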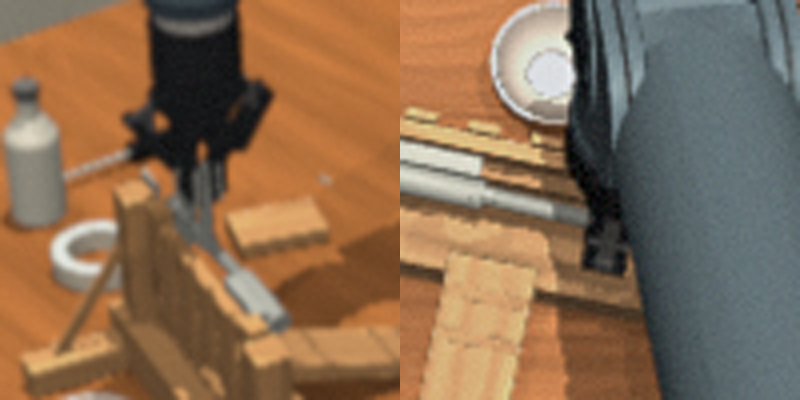

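The fingers have closed on the stem: width 11 mm, near-zero side force, grip at (200,185) in the left half. Next I'll lift and slide, watching the forces.

```bash
python3 - <<'E'
from plan import *
P=np.array([H[0],H[1],ZG]); 
manip.set_gripper(0,60)
def go(*a,v=.05):
    p,r=bolt(P,*a); manip.movel(p,r,speed=v)
    print(a,'F run',B.inv().apply(manip.current_ft_force()).round(1),'w',round(manip.current_gripper_width(),4),round(manip.current_time(),2))
go(.05); go(.095)
for s in(.01,.02,.03,.042):
    go(.095,s)
    if np.linalg.norm(manip.current_ft_force())>35: print('STOP');break
d=cam('scene'); u,v=proj(d,P)[0].astype(int)
a=cv2.resize(d['frame'][v-50:v+50,u-50:u+50],(500,500),interpolation=cv2.INTER_CUBIC)
cv2.imwrite('pics/slid.png',a)
E
```

```text
(0.05,) F run [ 1.4 -0.2 -2. ] w 0.0099 17.0
(0.095,) F run [ 3.   2.  -5.2] w 0.0102 17.25
(0.095, 0.01) F run [ 2.4  1.2 -4.4] w 0.0105 17.6
(0.095, 0.02) F run [ 2.5  1.6 -5.8] w 0.0108 17.95
(0.095, 0.03) F run [ 2.3  1.4 -5.8] w 0.0104 18.3
(0.095, 0.042) F run [ 2.2  2.1 -6.3] w 0.0102 18.69
```

View pics/slid.png

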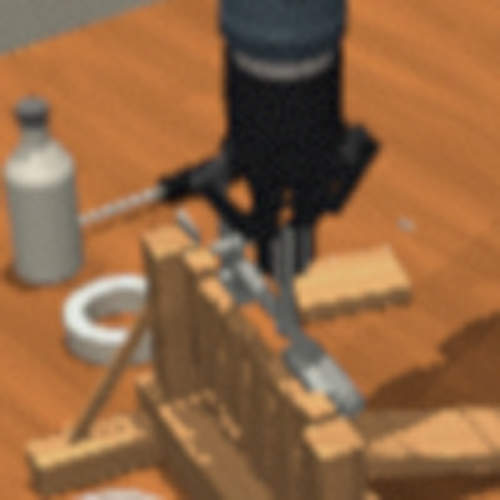

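The stem, at (290,270), has moved towards the hinge with the fingers, away from the staple at (240,275), and the forces are low, so the bolt is sliding. Now I'll open the gate in small arcs.

```bash
python3 - <<'E'
from plan import *
P=np.array([H[0],H[1],ZG]); 
def go(*a,v=.06):
    p,r=bolt(P,*a); manip.movel(p,r,speed=v)
    print(a,'F run',B.inv().apply(manip.current_ft_force()).round(1),'w',round(manip.current_gripper_width(),4),round(manip.current_time(),2))
for al in(.05,.12,.2,.28,.36,.44):
    go(.095,.042,al)
    if np.linalg.norm(manip.current_ft_force())>35: print('STOP');break
manip.sleep(.5); print(manip.current_ft_force())
ims=[]
for n in('top','scene'):
    d=cam(n); np.save(n+'1.npy',d,allow_pickle=True); u,v=proj(d,o+.1*zv)[0].astype(int)
    ims.append(cv2.resize(d['frame'][v-75:v+75,u-65:u+65],(390,450),interpolation=cv2.INTER_CUBIC))
    X=cloud(d); q=X-o; a=q@xv;b=q@yv;z=X[...,2]
    k=(abs(z-.172)<.006)&(a<-.005)&(a>-.15)&(abs(b)<.1); print(n,k.sum(),np.polyfit(b[k],a[k],1) if k.sum()>5 else '')
    f=d['frame'].astype(int); wood=(f[...,2]-f[...,0]>25)
    k=(a>-.19)&(a<-.07)&(abs(b)<.035)&(z>.012)&(z<.075)&wood
    A=np.c_[a[k],b[k],np.ones(k.sum())]; c=np.linalg.lstsq(A,z[k],rcond=None)[0]
    print('ramp',k.sum(),c,np.arctan(c[0]),np.percentile(b[k],[1,99]))
cv2.imwrite('pics/open.png',np.hstack(ims))
E
```

```text
(0.095, 0.042, 0.05) F run [ 2.4  1.2 -6.7] w 0.0102 19.0
(0.095, 0.042, 0.12) F run [ 2.2  0.1 -6.6] w 0.0103 19.3
(0.095, 0.042, 0.2) F run [ 2.7  1.2 -6.7] w 0.0104 19.62
(0.095, 0.042, 0.28) F run [ 3.2 -0.3 -6.4] w 0.0104 19.93
(0.095, 0.042, 0.36) F run [ 2.4 -0.4 -5.9] w 0.0104 20.25
(0.095, 0.042, 0.44) F run [ 2.  -0.9 -5.8] w 0.0106 20.57
[ 2.66436221 -1.35447185 -6.6953199 ]
top 22 [ 0.90989559 -0.09377803]
ramp 364 [ 0.29527835 -0.02077998  0.07630771] 0.2871193997619246 [-0.01614104  0.028947  ]
scene 207 [ 0.29891179 -0.04084639]
ramp 360 [ 0.31392192 -0.12284209  0.08083457] 0.304179759799452 [-0.02844624  0.0334148 ]
```

View pics/open.png

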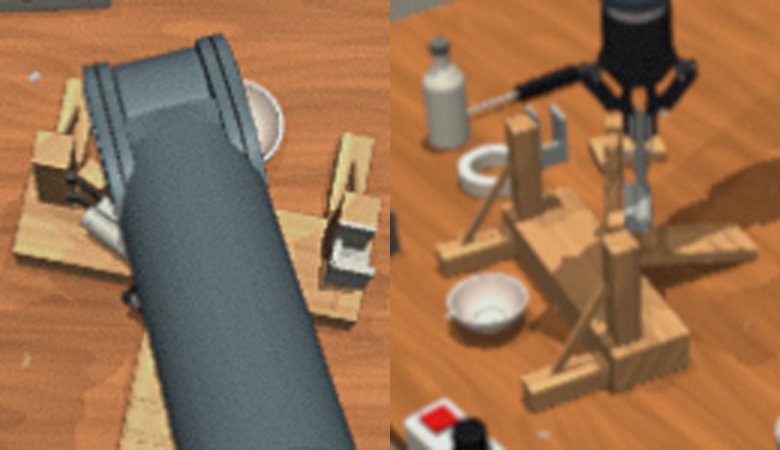

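The gate is ajar: the scene camera sees it edge-on at (620,180). The line of sight there is 35.6° off -y and the shut gate lies at 10.9°, so the opening is about 25°. The ramp still leans at (700,245), with the scene-camera slope unchanged at 0.304. Handing in.

```bash
python3 -c "
from h import *
print(manip.current_gripper_width(),abs(np.array(manip.current_joint_velocities())).max(),manip.current_time()); manip.close_job()"
```

```text
0.010344505870667459 0.0011281715356865074 21.1667
the job is handed in; nothing more can be done
```

I leaned the pine ramp on the sill and let go of it. Then I took the bolt by its handle, lifted and withdrew it about 42 mm, and opened the gate to about 25°. I handed the job in at 21.2 s, still gripping the handle. No verdict was reported.

**Last checks:**
- **Ramp:** it is still leaning at 0.30 rad by the scene camera, the same as when I released it. After release it measured centred within about 2 mm and square, with its middle 109–119 mm in front of the gate depending on the view. The top camera gave 0.287 rad at the end, but the arm hid part of the ramp in that view.
- **Bolt:** the withdrawal is inferred from the hand's travel, the low forces and the pictures, as I can't read the joint itself.
- **Gate:** the 25° comes from the hand's path and from the gate looking edge-on to the scene camera. My two depth fits of the gate's top edge disagreed (slopes 0.91 and 0.30; about 0.47 expected). I disregarded both because the arm hid much of it and other parts fell within the fit.
- **Grip:** the fingers hold the stem at 10 mm width with a 60 N grip setting, the arm is at rest, and the wrist reads about 7 N.
- **Bystanders:** I moved none of them, and none looked displaced in the last pictures. I did not measure their positions.

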